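# Blow off washed wheels and hang their baskets to drip

## Task

Switch the blower on by throwing its lever fully over to the right. Then take the wash baskets one after another, the one with the biggest wheel first and the smallest last, carry each by its bail low between the two nozzle posts (rim below the post tops, without knocking the posts) from the left side right out on the right side, and hang it by the bail over both prongs of a double hook of the drip rack, one basket to a hook. When all the baskets hang still, throw the lever fully back to the left, off; leave the other things on the bench alone.

Things in the scene. Friction and masses are not known exactly. Their poses are not given: they have to be found in the camera images.
- basket_large: loose steel wire basket, told from the others by its fixed turned aluminium wheel: 54 mm diameter, 30 mm high. Body 64 (x) x 104 (y) x 40 mm high; rigid bail in the plane x = 0: flat uprights at y = +-50 mm and a level bar, 120 mm high overall. Origin: centre of the underside, z up. May be absent. 0.2 to 0.4 kg
- basket_large_bail (a point): middle of the bail bar of basket_large, 116 mm above its underside; the bar is flat, 16 mm wide (x), 8 mm thick (z), 104 mm long along the basket's y (94 mm clear between the uprights); axes as the basket's
- basket_medium: loose steel wire basket, told from the others by its fixed turned aluminium wheel: 40 mm diameter, 26 mm high. Body 64 (x) x 104 (y) x 40 mm high; rigid bail in the plane x = 0: flat uprights at y = +-50 mm and a level bar, 120 mm high overall. Origin: centre of the underside, z up. May be absent. 0.2 to 0.4 kg
- basket_medium_bail (a point): middle of the bail bar of basket_medium, 116 mm above its underside; the bar is flat, 16 mm wide (x), 8 mm thick (z), 104 mm long along the basket's y (94 mm clear between the uprights); axes as the basket's
- basket_small: loose steel wire basket, told from the others by its fixed turned aluminium wheel: 27 mm diameter, 22 mm high. Body 64 (x) x 104 (y) x 40 mm high; rigid bail in the plane x = 0: flat uprights at y = +-50 mm and a level bar, 120 mm high overall. Origin: centre of the underside, z up. May be absent. 0.2 to 0.4 kg
- basket_small_bail (a point): middle of the bail bar of basket_small, 116 mm above its underside; the bar is flat, 16 mm wide (x), 8 mm thick (z), 104 mm long along the basket's y (94 mm clear between the uprights); axes as the basket's
- gate: fixed blow-off gate: base plate 190 (x) x 60 (y) x 6 mm, two nozzle posts 22 (x) x 30 (y) mm at x = +-63 mm, tops 120 mm above the table, clear width between nozzle tips 92 mm, open at the top. Origin: centre of the underside, midway between the posts; the passage runs along its y: +y the left (entry) side, -y the right (exit) side
- rack: fixed drip rack: grey tray 170 (x) x 440 (y) x 16 mm, two 20 mm square posts 230 mm high at x = +60, y = +-205 mm, between them a 14 mm back rail at x = +60, z = 217 mm that carries three double hooks pointing to -x. Origin: centre of the underside
- blower (a joint): toggle lever of the blower: 0 = off, leaning to the left as the robot looks, +y (-x of its block); 1.0 rad = on, leaning to the right (+x of its block). Stays where it is left. The hinge runs along the block's y, 62 mm above the table
- blower_base: fixed block of the blower lever, 70 (x) x 50 (y) x 65 mm high; origin: on its centre line 40 mm above the table, straight below the hinge; its x is the direction towards on, roughly to the robot's right (world -y)
- blower_tip (a point): centre of the 26 mm ball knob on the lever's end, 80 mm from the hinge
- spare_wheel: bystander: loose turned wheel, 54 mm diameter, 30 mm high; origin at the centre of its underside
- screwdriver: bystander: screwdriver lying on the table
- spray_bottle: bystander: white bottle, 56 mm diameter, 150 mm high; origin at the centre of its underside
- hook_0 (a point): left (+y) double hook of the rack: where the middle of a bail bar lies when well hung. Two 8 mm round prongs along x at y = +-26 mm from here (44 mm free between), their tops 4 mm below this point; level from the back rail (90 mm behind, +x) to 22 mm in front (-x), then turned straight up, ends 24 mm above this point. Axes as the rack's: x away from the robot
- hook_1 (a point): middle double hook of the rack: where the middle of a bail bar lies when well hung. Two 8 mm round prongs along x at y = +-26 mm from here (44 mm free between), their tops 4 mm below this point; level from the back rail (90 mm behind, +x) to 22 mm in front (-x), then turned straight up, ends 24 mm above this point. Axes as the rack's: x away from the robot
- hook_2 (a point): right (-y) double hook of the rack: where the middle of a bail bar lies when well hung. Two 8 mm round prongs along x at y = +-26 mm from here (44 mm free between), their tops 4 mm below this point; level from the back rail (90 mm behind, +x) to 22 mm in front (-x), then turned straight up, ends 24 mm above this point. Axes as the rack's: x away from the robot
Mind the look-alikes: they are no part of the job. What is shaped like the basket_small but blue, green or orange is not meant.

How it is judged:
By the outcome, as a careful person would: the job done as asked, in the order asked, and still so for the second after the job is handed in, with the robot touching nothing.
Of basket_large, basket_medium, basket_small only 2 to 3 are there at a start; the rules pass over those that are not, and their reading is None.
At some moment in a run one of basket_large, basket_medium, basket_small may be knocked a few centimetres aside while the robot is not near it.
It also fails if it takes over 208 s, if anything falls off the work surface, if the arm or the gripper's body presses on something with over 40 N, if the wrist force passes 120 N, or if a joint passes its speed limit or range.

## Robot

A 6-joint arm with a two-finger parallel gripper is mounted at the origin on the work surface. World frame = base frame: x ahead of the robot, y to its left, z up, the work surface at z = 0. Lengths are in m, angles in degrees, forces in N, time in s.
With the tool pointing down it reaches from about 0.375 to 0.75 m from the base axis. Payload 9 kg.
Tool frame: the origin (TCP) lies where the fingers leave the gripper's body, on its centre line; the fingertips stand 73 mm ahead of it and the grasp point (between the pads) lies 54 mm ahead of it (robot.tip_reach is the distance from the TCP to the fingertips, in m); z points along the fingers, y is the line along which they close (so a half turn about z gives the same grasp; the last joint's range is limited). The gripper opens to 85 mm and grips with 20 to 120 N. Pads are 22 mm wide; open, the fingers measure 114 mm over their backs; the gripper's body (76 mm by 85 mm) begins 54 mm behind the grasp point. The pads swing forward as they close: fully open they stand 13 mm farther back than shut.
Start: joints at [-83.635, 5.964, 5.575, 89.605, 0, 77.527], TCP at [0.194, -0.568, 0.304] pointing down, gripper open.
Joint ranges: [-171.21, 171.21], [-48.23, 106.86], [-62.78, 66.21], [-105.2, 120.99], [-86.42, 89.51], [-180, 180]. Speed limits (degrees/s): [127.2, 127.2, 147.25, 180, 180, 180].

## Interface

Orientations are given as [roll, pitch, yaw] about the fixed x, y, z axes, in that order (R = Rz(yaw) Ry(pitch) Rx(roll)).
In Python, from plant import robot gives the robot as it stands. Calls block until the motion is done:
- robot.move_pose(position, orientation): joint-space move of the TCP to a pose.
- robot.line_to(position, vel=0.15, rotation=None, guard=None): straight line of the TCP; rotation=None keeps the orientation; vel is the mean speed in m/s. With guard (N) it stops when the force on the tool has changed by that much, and returns True; else False.
- robot.goto_joints(angles): joint-space move.
- robot.set_gripper(opening): finger opening in m; the grip force is fixed at half the most; returns when the fingers have stopped.
- robot.pause(seconds).
- robot.ik(position, orientation): joint angles nearest the present ones, or None.
- robot.observe(): the state.
- robot.grab_frame(name): name is "side" or "top"; returns the picture (420x560x3 uint8, blue, green, red); there is no depth.
- robot.get_calibration(name): a dict with "vertical_fov" (degrees; the focal length in pixels is half the picture's height over the tangent of half this angle, whatever the lens; pixels are square), "cx", "cy" (the principal point, pixels), "rvec" (rotation vector, rad) and "tvec" (3), from world to camera coordinates, as OpenCV has them. Camera axes: x right, y down, z forward; pixel columns grow to the right and rows downward; lengths in m; the calibration is good to about 2 mm. A picture is of the moment at which its call begins. get_calibration takes no time and is no camera call.
A pose or a line that the arm cannot do raises robot.IKError and nothing moves.
- robot.job_done(): hands the job in; it is judged then, once.
The state is a dict: "time": time; "q": joint angles; "qvel": joint speeds; "joint_torque": joint torques, N m; "tool_pos": TCP position; "tcp_rot": TCP orientation; "ft_force": force on the tool from outside, world axes, zero at the start; "torque": the same for the moment, N m; "gripper_width": finger opening in m; "gripper_force": force on a finger pad.
Only numpy, scipy, OpenCV 4.12 (cv2) and the standard library are available. Lean on these libraries where they do the work, as an engineer would, in place of code of your own. Each camera call takes 0.05 s, during which the arm holds its last target. There are 200 camera calls.

## Working session

There is one attempt and no reset: what is moved stays moved. The work goes in short steps, each a Python script; the robot and the scene stay as the last script left them, time stands still between calls to the robot, and variables do not carry over. Pictures are saved under pics/ and viewed, at most 14 in all, crops included, and the job is handed in when it is done.

```bash
ls; mkdir -p pics
python3 - <<'E'
from plant import robot
import cv2
for n in("side","top"):
    cv2.imwrite(f"pics/{n}0.png",cv2.resize(robot.grab_frame(n),(800,600),interpolation=cv2.INTER_CUBIC)); print(n,robot.get_calibration(n))
print(robot.observe())
E
```

```text
pics
side {'vertical_fov': 52.531236098560704, 'cx': 275.6266854500677, 'cy': 206.32519197783435, 'rvec': array([ 0.04819956, -2.7296678 ,  1.48524918]), 'tvec': array([0.54206483, 0.09410392, 1.38644377])}
top {'vertical_fov': 50.886785812846746, 'cx': 278.6481968259447, 'cy': 209.16924191310724, 'rvec': array([ 2.13188876, -2.15636215,  0.18083608]), 'tvec': array([0.0684787 , 0.54246557, 1.43275642])}
{'time': 0.1, 'q': array([-8.36350390e+01,  5.99337536e+00,  5.52955026e+00,  8.96032539e+01,
        1.24110597e-03,  7.75279919e+01]), 'qvel': array([ 0.03511647, -0.05811794,  0.15198631, -0.01549732, -0.0160246 ,
       -0.12139448]), 'joint_torque': array([ 4.93667816e-03, -5.58206964e+01,  5.04721320e+01,  1.29956554e-02,
       -2.26834190e-04, -5.17457053e-06]), 'tool_pos': array([ 0.19372806, -0.56763696,  0.30319977]), 'tcp_rot': array([-1.79934772e+02, -1.56983688e-02,  1.88369594e+01]), 'ft_force': array([ 0.80171568, -0.38093571,  0.53636772]), 'torque': array([-0.02587996,  0.04793409, -0.02181186]), 'gripper_force': 0.0, 'gripper_width': 0.08513622762366294}
```

View pics/side0.png

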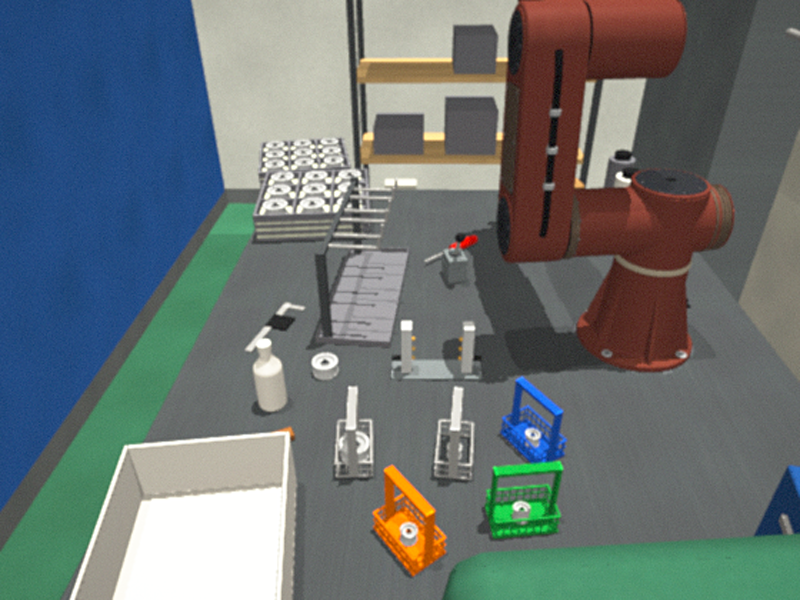

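View pics/top0.png

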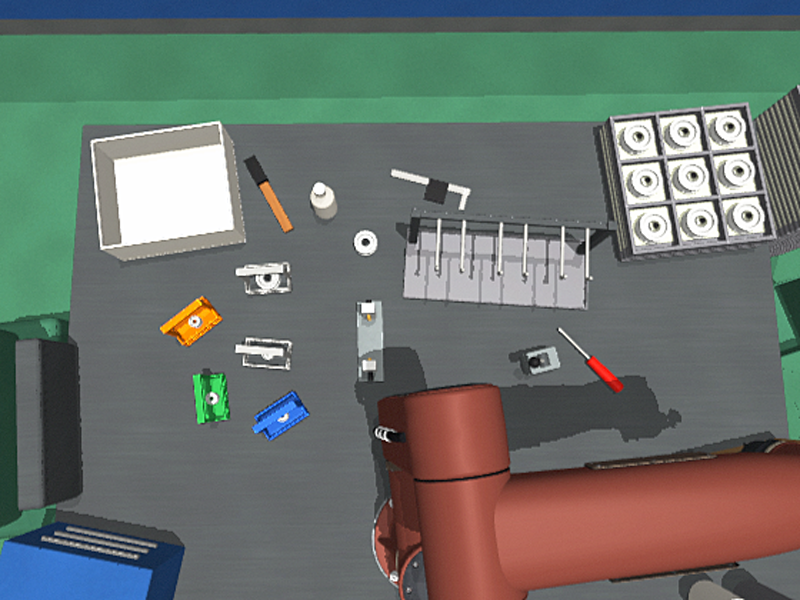

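Top view: the two steel baskets are at about (267,279) and (267,354), the gate at (369,340), the rack at (500,260) and the blower at (540,360), in 800x600 coordinates. Now zoomed crops to measure from.

Run:
```python
import cv2
from plant import robot
def crop(n,x,y,w,h,o):
    s=800/w
    im=robot.grab_frame(n)[y:y+h,x:x+w]
    im=cv2.resize(im,None,fx=s,fy=s,interpolation=cv2.INTER_CUBIC)
    for k in range(0,w,10):
        cv2.putText(im,str(x+k),(int(k*s),8),0,.3,(0,255,255),1); cv2.line(im,(int(k*s),10),(int(k*s),16),(0,255,255),1)
    for k in range(0,h,10):
        cv2.putText(im,str(y+k),(0,int(k*s)+3),0,.3,(0,255,255),1)
        cv2.line(im,(20,int(k*s)),(26,int(k*s)),(0,255,255),1)
    cv2.imwrite(f"pics/{o}.png",im[:600])
crop("top",155,160,130,97,"c1")
crop("top",275,140,160,120,"c2")
crop("side",225,205,130,97,"c3")
crop("side",210,115,160,120,"c4")
```

```text
(no output)
```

View pics/c1.png

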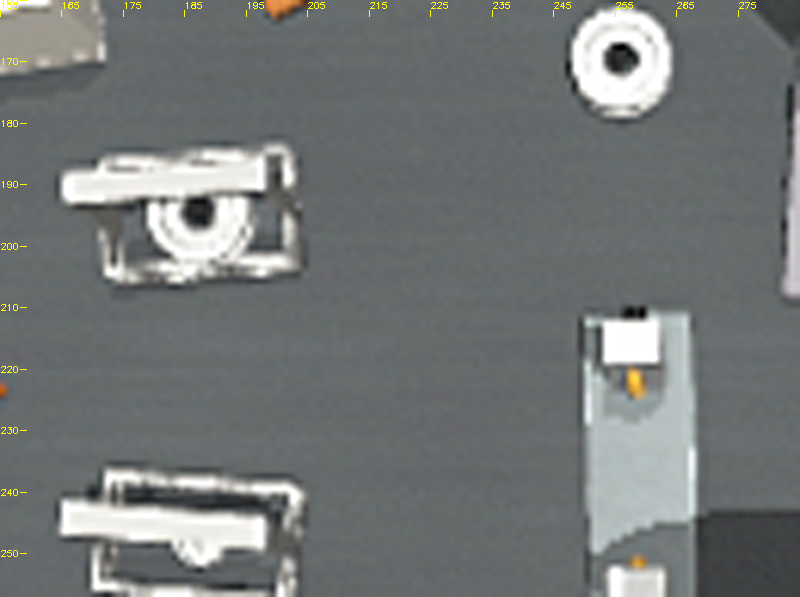

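View pics/c2.png

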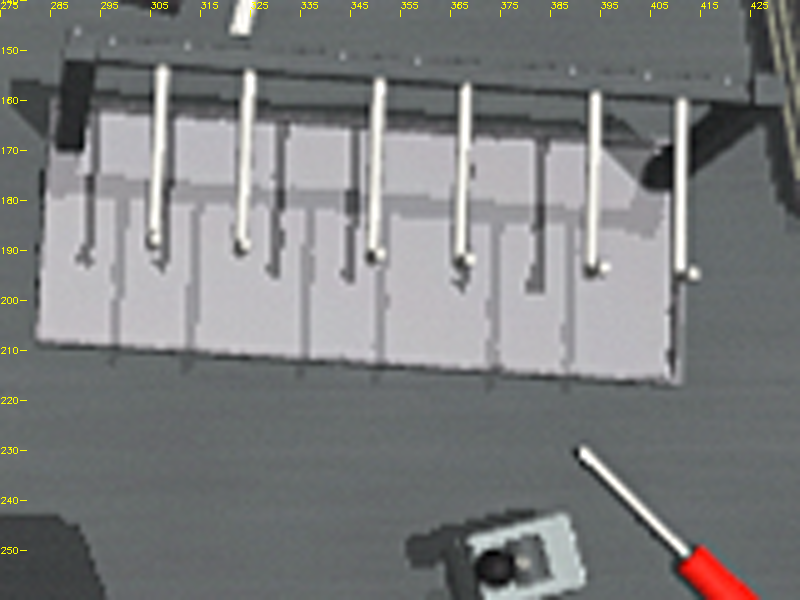

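View pics/c3.png

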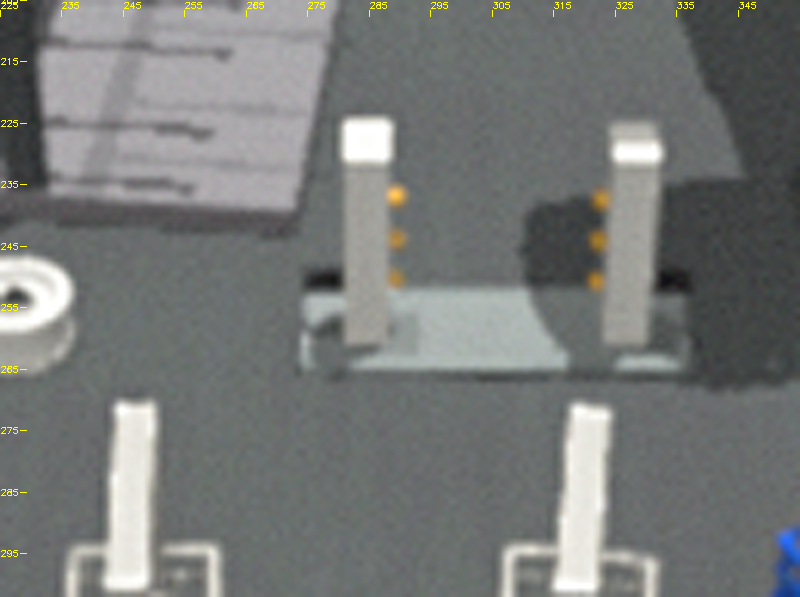

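View pics/c4.png

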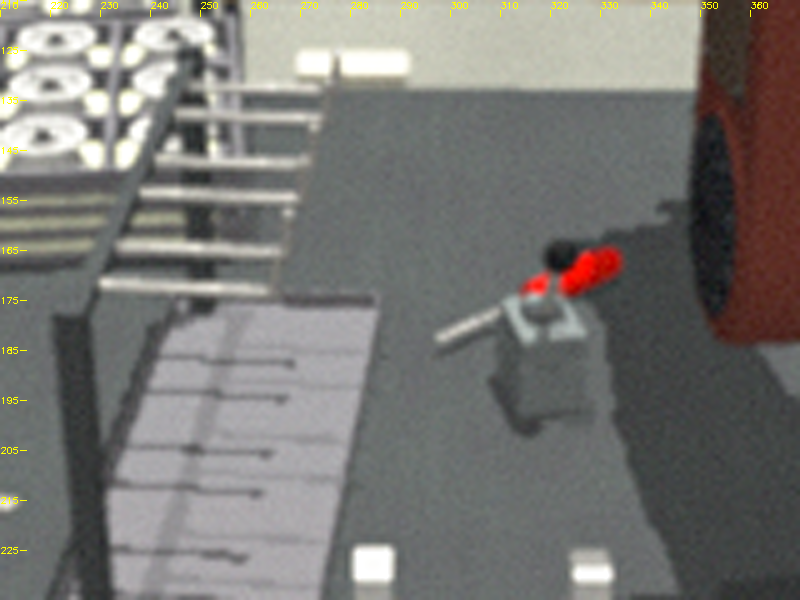

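Crops: the upper basket's wheel is as wide as the 54 mm spare, so it is the large one. The lower basket's wheel is smaller. I can see the bail bars, posts, prongs and knob well enough to measure.

```bash
cat > vis.py <<'E'
import cv2,numpy as np
from plant import robot
def cam(n):
    c=robot.get_calibration(n); f=210/np.tan(np.radians(c["vertical_fov"]/2))
    return np.array([[f,0,c["cx"]],[0,f,c["cy"]],[0,0,1]]),cv2.Rodrigues(c["rvec"])[0],c["tvec"]
def ray(n,p):
    K,R,t=cam(n); return -R.T@t, R.T@np.linalg.solve(K,[*p,1])
def onz(n,p,z):
    o,d=ray(n,p); return o+d*(z-o[2])/d[2]
def tri(p,q):
    (o,d),(e,g)=ray("top",p),ray("side",q)
    s,_,_,_=np.linalg.lstsq(np.c_[d,-g],e-o,rcond=None); a,b=o+s[0]*d,e+s[1]*g
    return (a+b)/2,np.linalg.norm(a-b)
def proj(n,X):
    K,R,t=cam(n); return cv2.projectPoints(np.float64(np.atleast_2d(X)),cv2.Rodrigues(R)[0],t,K,None)[0][:,0]
E
python3 - <<'E'
from vis import *
np.set_printoptions(precision=4,suppress=True)
C={1:(155,160,800/130),2:(275,140,5),3:(225,205,800/130),4:(210,115,5)}
def px(c,u,v): x,y,s=C[c]; return (x+(u+.5)/s-.5,y+(v+.5)/s-.5)
T=lambda c,u,v,z:onz("top",px(c,u,v),z)[:2]
S=lambda c,u,v,z:onz("side",px(c,u,v),z)[:2]
for n,a,b,s1,s2 in(("A",(62,188),(266,177),(136,403),(127,590)),("B",(61,517),(267,533),(591,405),(577,590))):
    l,r=T(1,*a,.12),T(1,*b,.12); d=l-r
    print(n,(l+r)/2,np.linalg.norm(d),np.degrees(np.arctan2(-d[0],d[1])),"side",S(3,*s1,.12),S(3,*s2,.12),"wheel")
print("post1 top",T(1,631,341,.12),"side",S(3,367,140,.12),S(3,637,142,.12))
print("plate",T(1,584,312,.006),T(1,690,312,.006),T(1,586,597,.006),T(1,695,597,.006))
print("knob",tri(px(2,497,567),px(4,562,255)))
print("blk",[T(2,*p,.065) for p in((468,537),(568,512),(585,580))])
print("blk side",[S(4,*p,.065) for p in((503,300),(568,293),(587,333),(524,342))])
print("tray",[T(2,*p,.016) for p in((37,342),(682,383),(50,97))])
for i,(p,q) in enumerate(zip([(154,240),(241,247),(374,257),(464,262),(595,270),(684,275)],[(270,290),(280,249),(295,197),(308,161),(318,117),(322,88)])):
    print(i,tri(px(2,*p),px(4,*q)),T(2,*p,.217))
print([T(2,*p,.217) for p in((163,68),(249,73),(380,80),(466,85),(595,93),(682,99))])
E
```

```text
A [0.5984 0.3722] 0.10518232114304046 2.5766220200717975 side [0.6003 0.322 ] [0.5931 0.4275] wheel
B [0.4214 0.3683] 0.10473613965945021 -5.09257514252675 side [0.4135 0.3183] [0.4235 0.4226] wheel
post1 top [0.513  0.1314] side [0.5101 0.1347] [0.3837 0.1334]
plate [0.5462 0.1617] [0.5456 0.1028] [0.3884 0.1609] [0.3877 0.1013]
knob (array([ 0.3864, -0.2297,  0.1325]), np.float64(0.00415054637134003))
blk [array([ 0.4119, -0.2272]), array([ 0.4275, -0.2933]), array([ 0.3832, -0.3021])]
blk side [array([ 0.4232, -0.285 ]), array([ 0.3736, -0.2969]), array([ 0.3628, -0.2355]), array([ 0.4094, -0.2214])]
tray [array([0.5513, 0.0505]), array([ 0.5184, -0.3883]), array([0.7233, 0.0392])]
0 (array([ 0.5781, -0.0157,  0.2178]), np.float64(0.0021742365982836275)) [ 0.5794 -0.0158]
1 (array([ 0.5742, -0.0671,  0.2193]), np.float64(5.996834460476084e-05)) [ 0.5747 -0.0674]
2 (array([ 0.5685, -0.1462,  0.2172]), np.float64(0.00140661232462974)) [ 0.5678 -0.1462]
3 (array([ 0.5635, -0.1991,  0.219 ]), np.float64(0.0006100768817826605)) [ 0.5642 -0.1996]
4 (array([ 0.5594, -0.2773,  0.2169]), np.float64(0.0015437259310237287)) [ 0.5586 -0.2772]
5 (array([ 0.5575, -0.3304,  0.2163]), np.float64(0.004603435076225095)) [ 0.5551 -0.33  ]
[array([ 0.6848, -0.0235]), array([ 0.6812, -0.0752]), array([ 0.6762, -0.1539]), array([ 0.6726, -0.2055]), array([ 0.6669, -0.283 ]), array([ 0.6627, -0.3352])]
```

Everything agrees to 2–3 mm: bar length 105 mm, knob z 0.1325 (0.132 expected), prongs at z 0.217. Lever first.

```bash
cat > act.py <<'E'
from vis import *
BC=np.array([.395,-.262]); BX=np.array([.224,-.9746]); TIP=robot.tip_reach
GATE=np.array([.4485,.1325])
HOOK={0:(.5985,-.0432,.225),1:(.589,-.1737,.225),2:(.579,-.3043,.225)}; RYAW=-4.3
def st(*m):
    o=robot.observe(); print(*m,"t",round(o["time"],1),"pos",o["tool_pos"].round(4),"F",o["ft_force"].round(1),"w",round(o["gripper_width"],4))
def lever(sign):
    """push the knob along sign*BX with the shut fingers"""
    z=.122+TIP; P=lambda s,h=z:[*(BC+BX*s*sign),h]
    robot.set_gripper(0)
    robot.move_pose(P(-.085,.32),[180,0,103]); robot.line_to(P(-.085))
    hit=robot.line_to(P(.021),vel=.06,guard=25); st("lever",hit)
    s=(robot.observe()["tool_pos"][:2]-BC)@BX; print("along",round(s,4))
    robot.line_to(P(sign*s-.02),vel=.1); robot.line_to(P(sign*s-.02,.32))
def shot(n,f,x=None):
    im=robot.grab_frame(n)
    if x: im=im[x[1]:x[1]+x[3],x[0]:x[0]+x[2]]
    s=min(800/im.shape[1],600/im.shape[0]); cv2.imwrite(f"pics/{f}.png",cv2.resize(im,None,fx=s,fy=s,interpolation=cv2.INTER_CUBIC)[:600,:800])
E
python3 - <<'E'
from act import *
cv2.imwrite("pics/ref.png",robot.grab_frame("top"))
lever(1); st()
robot.move_pose([.45,.25,.35],[180,0,93])
a=robot.grab_frame("top")[235:270,355:405]; b=robot.grab_frame("side")[145:205,290:350]
cv2.imwrite("pics/l1.png",np.hstack([cv2.resize(a,(400,280),interpolation=2),cv2.resize(b,(400,280),interpolation=2)]))
E
```

```text
lever False t 5.6 pos [ 0.3991 -0.2799  0.1942] F [-4.2 15.   6.9] w -0.0002
along 0.0184
t 7.0 pos [ 0.3945 -0.2604  0.3191] F [ 0.7 -0.   0.8] w 0.0
```

View pics/l1.png

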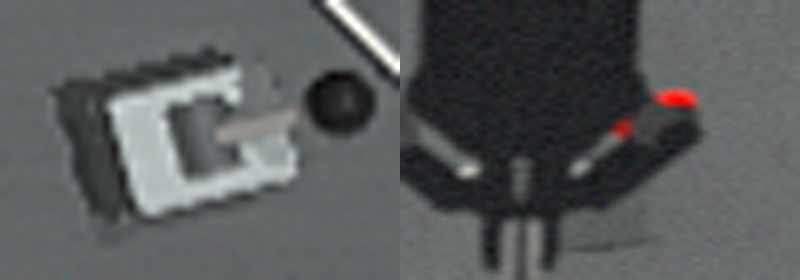

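```bash
cat >> act.py <<'E'
REFPX={"A":(160,178,48,32),"B":(160,230,48,32)}
def shift(k):
    "how far basket k moved in the top view since the first picture: px, score"
    x,y,w,h=REFPX[k]; r=cv2.imread("pics/ref.png")[y:y+h,x:x+w]; im=robot.grab_frame("top")
    m=30; c=im[y-m:y+h+m,x-m:x+w+m]; _,v,_,p=cv2.minMaxLoc(cv2.matchTemplate(c,r,cv2.TM_CCOEFF_NORMED))
    return (p[0]-m,p[1]-m),round(v,3)
E
python3 - <<'E'
from act import *
robot.move_pose([.46,.05,.35],[180,0,93])
k=onz("top",(397.5,247.5),.132)[:2]; print("knob",k,"angle",np.degrees(np.arcsin((k-BC)@BX/.08)))
for b in "AB": print(b,shift(b))
st()
E
```

```text
knob [ 0.40466467 -0.30393859] angle 32.54609467542678
A ((0, 0), 0.999)
B ((0, 0), 0.999)
t 9.8 pos [0.4601 0.0511 0.3501] F [-0.3 -0.5  0.8] w 0.0
```

```bash
cat >> act.py <<'E'
def R(yaw): return [180,0,90+yaw]
GP=.054
def grasp(xy,yaw):
    robot.set_gripper(.055)
    robot.move_pose([*xy,.30],R(yaw)); robot.line_to([*xy,.116+GP],vel=.12,guard=15); st("down")
    robot.set_gripper(0); st("gripped")
def carry(xy,hook):
    z=.03+.116+GP; L=robot.line_to
    L([*xy,z],vel=.08); st("lift")
    L([xy[0],.235,z]if xy[0]>.5 else [xy[0],.33,z],vel=.15,rotation=R(0))
    L([GATE[0],.235,z],vel=.15,rotation=R(0))
    L([GATE[0],-.06,z],vel=.1); st("through")
    h=np.array(HOOK[hook])+[0,0,GP]; r=np.radians(RYAW); ax=np.array([np.cos(r),np.sin(r),0]); up=np.array([0,0,.043])
    L([GATE[0],-.06,h[2]+.043],vel=.12)
    L(h-.1*ax+up,vel=.15,rotation=R(RYAW))
    L(h+up,vel=.08); st("over hook")
def hang(hook):
    h=np.array(HOOK[hook])+[0,0,GP]
    hit=robot.line_to(h-[0,0,.004],vel=.03,guard=6); st("lowered",hit)
    robot.set_gripper(.04); robot.line_to(h+[0,0,.1],vel=.1); st("free")
E
python3 - <<'E'
from act import *
grasp((.5975,.3735),3); carry((.5975,.3735),0)
shot("side","h0",(200,100,160,120))
E
```

```text
down t 13.0 pos [0.598  0.3737 0.1712] F [ 0.2  0.1 -0.5] w 0.0549
gripped t 13.4 pos [0.5976 0.3737 0.1706] F [-1.9  0.6  4.5] w 0.0149
lift t 13.9 pos [0.5978 0.3735 0.2005] F [-0.3 -0.6 -3.1] w 0.0145
through t 19.3 pos [ 0.4485 -0.0598  0.2   ] F [ 0.9 -0.1 -3. ] w 0.0146
over hook t 22.4 pos [ 0.5982 -0.0432  0.3221] F [-0.3 -0.3 -2.7] w 0.0146
```

View pics/h0.png

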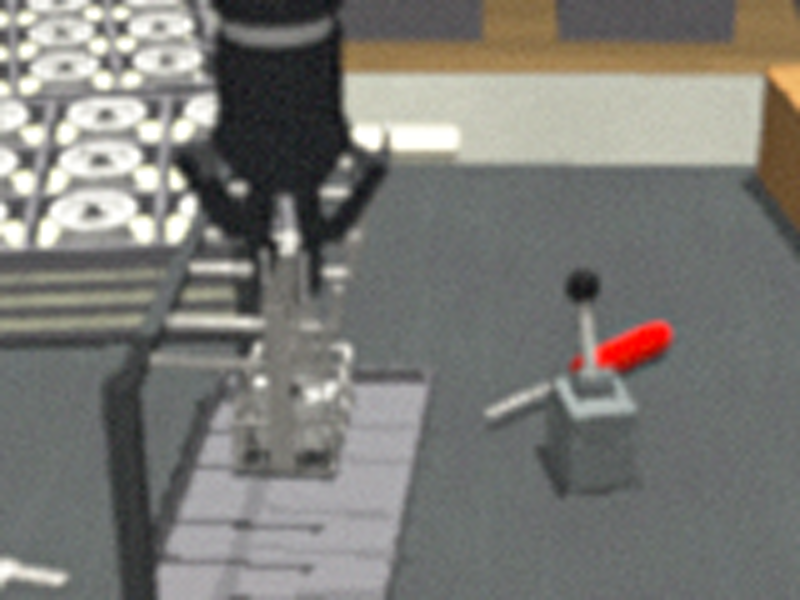

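Basket hangs straight in the grip, its bar above the prongs of the left hook (about (290,235) in the crop). The lever leans on. Lowering.

Run:
```python
from act import *
hang(0)
robot.move_pose([.46,-.15,.4],[180,0,90]); print("B",shift("B")); st()
a=robot.grab_frame("top")[140:220,270:430]; b=robot.grab_frame("side")[100:220,200:360]
cv2.imwrite("pics/h1.png",np.hstack([cv2.resize(a,(400,200),interpolation=2),cv2.resize(b,(400,300),interpolation=2)[:200]]))
shot("side","h1",(200,110,160,120))
```

```text
lowered True t 23.7 pos [ 0.5984 -0.0432  0.2795] F [-0.   0.1  4.8] w 0.0148
free t 25.2 pos [ 0.5984 -0.0432  0.3783] F [-0.1 -0.3  0.7] w 0.0401
B ((0, 0), 0.999)
t 26.0 pos [ 0.4606 -0.1496  0.3996] F [ 0.2  0.1 -0.3] w 0.04
```

View pics/h1.png

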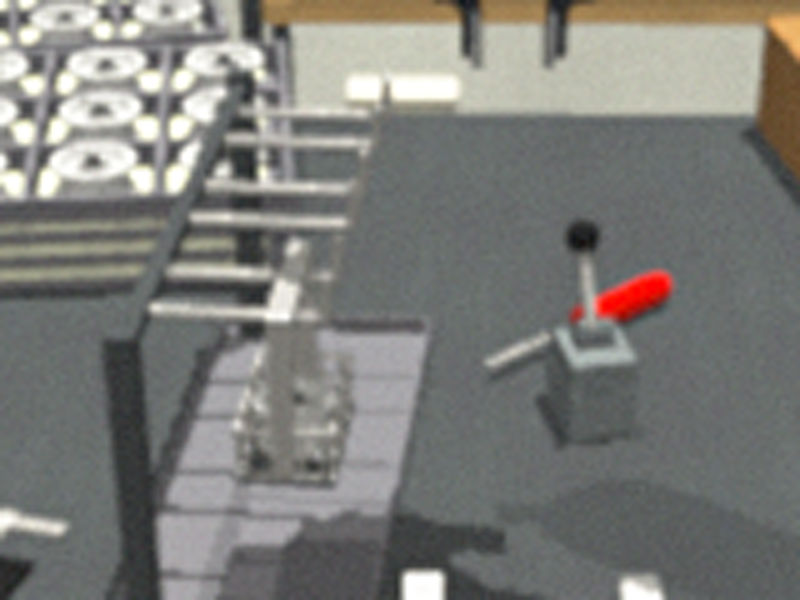

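Large basket hangs on both prongs of hook_0, its bar at about (290,285) in the crop. Next the second basket, which has not moved.

Run:
```python
from act import *
robot.move_pose([.46,.08,.36],R(0)); s=shift("B"); print(s)
if s[0]==(0,0) and s[1]>.98:
    grasp((.420,.3705),-5.2)
    if robot.observe()["gripper_width"]>.01:
        carry((.420,.3705),2)
shot("side","h2",(200,100,160,120))
```

```text
((0, 0), 0.999)
down t 29.8 pos [0.4204 0.3707 0.171 ] F [-0.3  0.7  0.7] w 0.055
gripped t 30.4 pos [0.42   0.3705 0.17  ] F [ 0.5 -0.5 -0.1] w 0.0
```

View pics/h2.png

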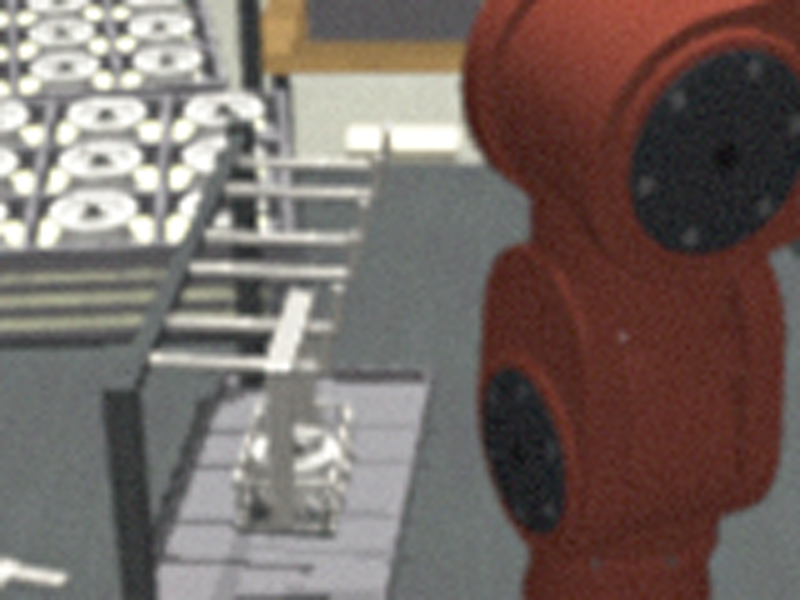

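The fingers shut on nothing, so the basket was knocked aside just before the grasp. Raise the shut fingers straight up and look again.

Run:
```python
from act import *
robot.line_to([.42,.3705,.33],vel=.15); robot.move_pose([.46,.02,.36],R(0)); print(shift("B")); st()
im=robot.grab_frame("top"); x,y,w=140,170,120
im=cv2.resize(im[y:y+90,x:x+w],(800,600),interpolation=2)
cv2.imwrite("pics/b2.png",im)
```

```text
((-1, -17), 0.814)
t 33.0 pos [0.4601 0.0208 0.3598] F [-0.1 -0.6  0.8] w 0.0002
```

View pics/b2.png

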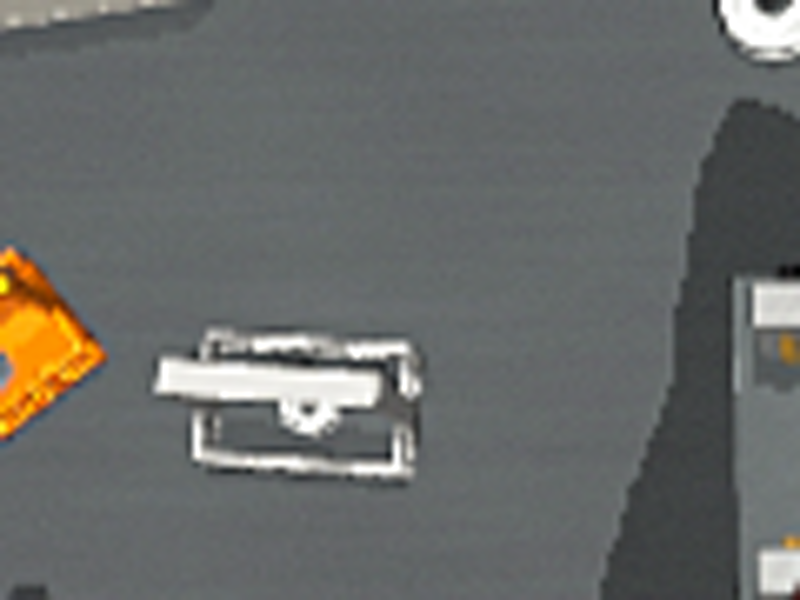

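The basket now stands upright, about 17 px further from the robot. Its bar runs from (155,375) to (383,387) in the crop.

Run:
```python
from act import *
f=lambda u,v:onz("top",(140+(u+.5)*.15-.5,170+(v+.5)*.15-.5),.12)[:2]
l,r=f(155,375),f(383,387); d=l-r; c=(l+r)/2+[-.0014,.002]; yaw=np.degrees(np.arctan2(-d[0],d[1]))
print(c,np.linalg.norm(d),yaw)
if abs(np.linalg.norm(d)-.104)<.014:
    grasp(c,yaw)
    if robot.observe()["gripper_width"]>.01:
        z=.03+.116+GP
        robot.line_to([*c,z],vel=.08); robot.line_to([c[0],.25,z],rotation=R(0)); 
        carry((c[0],.25),2) if c[0]>.5 else carry((c[0],.33),2)
shot("side","h2b",(200,100,160,120))
```

```text
[0.47701885 0.37564016] 0.10742981170923264 -3.6644703846564015
down t 36.2 pos [0.4775 0.3759 0.171 ] F [ 0.1 -0.   0.8] w 0.0552
gripped t 36.7 pos [0.4771 0.3757 0.1705] F [-0.8 -1.   4.3] w 0.0147
lift t 39.3 pos [0.4771 0.3297 0.2   ] F [-0.1  0.2 -1.7] w 0.0148
through t 43.5 pos [ 0.4485 -0.0598  0.2   ] F [-1.4 -0.1 -2.3] w 0.0146
over hook t 47.8 pos [ 0.5788 -0.3043  0.3221] F [ 0.1 -0.5 -2.6] w 0.0143
```

View pics/h2b.png

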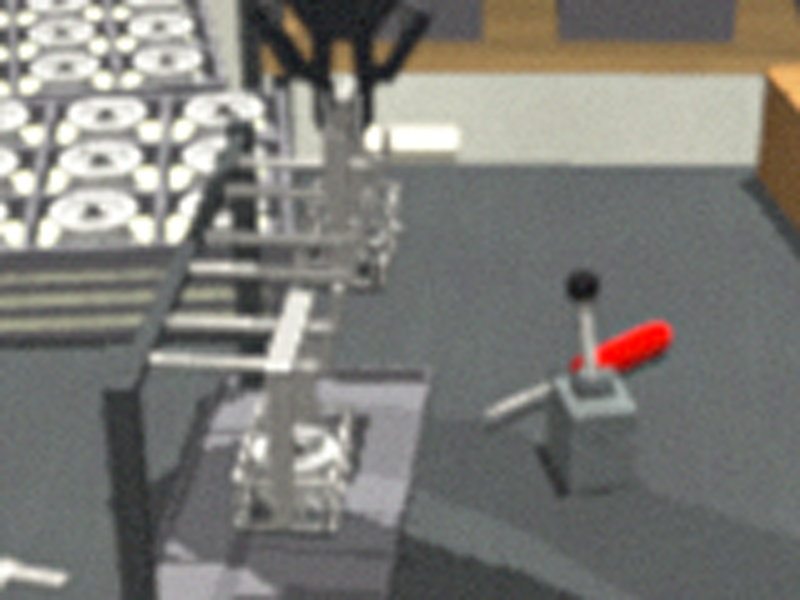

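The second basket hangs in the grip over both prongs of the right hook. Lower it and check before touching the lever.

Run:
```python
from act import *
hang(2); robot.line_to([.45,-.25,.379],vel=.15); robot.move_pose([.46,.02,.4],R(0)); robot.pause(1)
shot("side","h3",(200,100,160,120)); st()
```

```text
lowered True t 49.1 pos [ 0.579  -0.3042  0.2791] F [-0.9  0.3  4.5] w 0.0147
free t 50.7 pos [ 0.5789 -0.3042  0.3782] F [-0.2 -0.5 -0.4] w 0.0401
t 53.9 pos [0.46 0.02 0.4 ] F [-0.5 -0.7 -0.1] w 0.0399
```

View pics/h3.png

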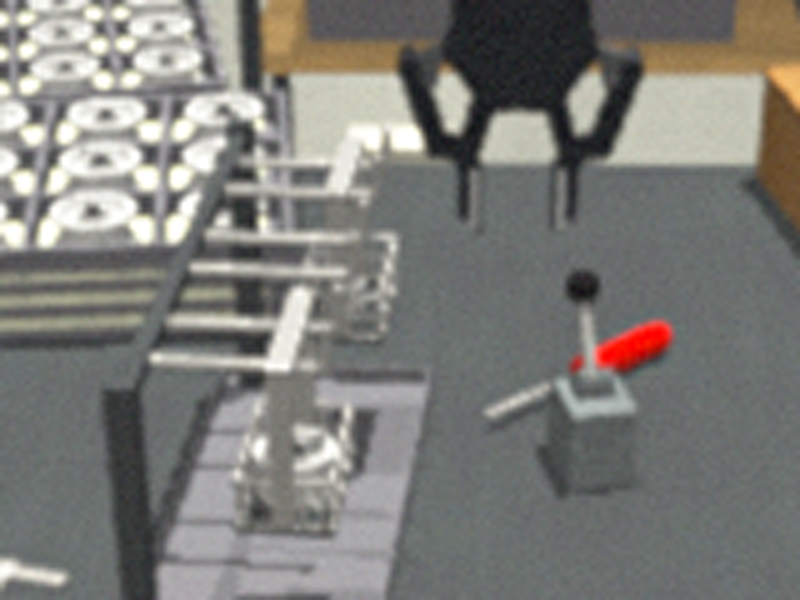

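Both baskets hang still on hooks 0 and 2, bars at about (290,330) and (345,160). Lever back to off.

Run:
```python
from act import *
lever(-1); robot.move_pose([.46,.1,.4],R(0)); robot.pause(.5); st()
im=robot.grab_frame("top"); a=im[140:280,270:430]; b=robot.grab_frame("side")[100:240,200:360]
cv2.imwrite("pics/l2.png",np.hstack([cv2.resize(x,(400,350),interpolation=2) for x in(a,b)]))
```

```text
lever True t 58.2 pos [ 0.3924 -0.2499  0.1949] F [ 2.6 -3.6 -0.6] w 0.0003
along -0.0124
t 61.5 pos [0.46   0.0999 0.4   ] F [-0.5 -0.2 -0.7] w 0.0002
```

View pics/l2.png

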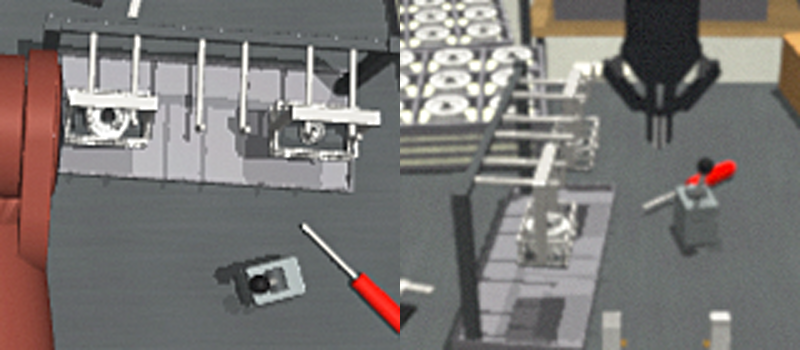

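The lever leans left again, with both baskets hung. I'll compare the knob pixels with the first picture.

Run:
```python
from act import *
r=cv2.imread("pics/ref.png"); im=robot.grab_frame("top")
def c(i):
    g=i[245:262,366:386].max(2); m=cv2.moments(np.uint8(g<30),True); return m["m10"]/m["m00"],m["m01"]/m["m00"],m["m00"]
print(c(r),c(im)); st()
```

```text
(6.705882352941177, 8.0, 17.0) (7.0, 7.888888888888889, 18.0)
t 61.6 pos [0.46 0.1  0.4 ] F [-0.4  0.4 -0.4] w -0.0004
```

```bash
python3 -c "
from plant import robot
print(robot.job_done())"
```

```text
the job is handed in; nothing more can be done
None
```

I handed the job in at about 62 s. The blower was thrown on, the large basket and then the smaller-wheeled one went low through the gate and onto hooks 0 and 2, and the lever is back off. Only two steel baskets were there, and the second was knocked aside before I grasped it, so that grasp took two tries.

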